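# Index the parts carousel and load its empty station

### The arm

A 7-joint arm with a two-finger parallel gripper is mounted at the origin on the work surface. World frame = base frame: x ahead of the robot, y to its left, z up, the work surface at z = 0. Lengths are in m, angles in rad, forces in N, time in s.
With the tool pointing down it reaches from about 0.35 to 0.9 m from the base axis. Payload 8.1 kg.
Tool frame: the origin (TCP) lies at the very end of the fingers, on their centre line; the grasp point (between the pads) lies 19 mm behind it; z points along the fingers, x is the direction in which the jaws open and shut, and the axes are right-handed (so a half turn about z gives the same grasp; the last joint's range is limited). The gripper opens to 92 mm and grips with 3 to 60 N. Pads are 19 mm wide; open, the fingers measure 130 mm over their backs; the gripper's body (75 mm by 190 mm) begins 47 mm behind the grasp point.
Start: joints at [1.167, 0.434, 0.025, 1.573, -0.012, 1.134, -0.075], TCP at [0.185, -0.597, 0.227] pointing down, gripper open.
Joint ranges: [-2.62, 2.62], [-0.44, 2.09], [-1.27, 1.32], [0.08, 2.57], [-1.32, 4.46], [0.12, 2], [-2.74, 2.74]. Speed limits (rad/s): [2.22, 2.22, 3.01, 3.01, 3.14, 3.14, 3.14].

### API

Orientations are given as a rotation vector (axis times angle).
In Python, from cell import status, viewer, arm gives the robot as it stands.
- The arm moves only by the tool jog_arm, never from a script. Its argument "commands" is text: rows parted by semicolons, each of 7 numbers parted by spaces: the closure, from -1 (fully open) to 1 (shut), then the shift along the world's x, y, z normalised to -1 to 1, where 1 is 0.3 m, then the turn, a rotation vector about the world's x, y, z normalised to -1 to 1, where 1 is 2 pi rad. In form: jaw dx dy dz wx wy wz; .... A call has exactly 5 rows; each row shifts and turns the commanded pose from where the row before left it; what a row does not reach is not made up. A row lasts 1/10 s, in which the tool goes at most 50 mm and 8.59 degrees, less where a joint would pass 70% of its speed; a pose out of reach is approached as far as the arm can. A call with a number of a shift or a turn outside -1 to 1 is refused whole. A call with a gripper value outside its range is refused whole. The fingers move at their own pace and stop on an object; "force" is the grip in N (left out, the last holds). Time passes only in rows, so rows that do not move let the fingers close, or fill a call up. It gives the time, the measured TCP pose, the force and the opening at its end, in the units of the state.
- status.observe(): the state, without advancing time (a new reading comes with each control period).
- viewer.get_image(name): name is "scene" or "top" or "wrist"; returns a dict with "pixels" (400x640x3 uint8, red, green, blue), "z_map" (400x640 float32, m along the optical axis (not along the pixel's ray), 0 where there is no reading), "camera_matrix" (3x3 intrinsics, pixels), "R" (3x3) and "t" (3): a world point X has camera coordinates R X + t. Camera axes: x right, y down, z forward; pixel columns grow to the right and rows downward; lengths in m; the calibration is good to about 2 mm. A picture is of the moment at which its call begins.
- arm.sign_off(): hands the job in, once; it reports no verdict.
The state is a dict: "clock": time; "joints": joint angles; "dq": joint speeds; "joint_efforts": joint torques, N m; "position": TCP position; "ee_rot": TCP orientation; "force": force on the tool from outside, world axes, zero at the start; "ft_torque": the same for the moment, N m; "width": opening from 0.0 (shut) to 1.0 (fully open).
Only numpy, scipy, OpenCV 4.12 (cv2) and the standard library are available. Lean on these libraries where they do the work, as an engineer would, in place of code of your own. Each camera call takes 0.05 s, during which the arm holds its last target. There are 200 camera calls.

### The job

Turn the detented parts carousel by its upright posts until its empty wedge-shaped seat clicks home at the yellow pointer. Then pick up the loose blue tray by its handle, turn it so its outline matches the seat, and set it down (do not drop it in) so it nests fully and level, with the carousel still clicked in at the pointer. Let go, and leave the other things on the bench where they are.

Things in the scene. Friction and masses are not known exactly. Their poses are not given: they have to be found in the camera images.
- carousel: Fixed base of the parts carousel: red round foot 300 mm across; origin on the carousel's vertical axis at bench level. Its -x axis points from the axis to the yellow pointer, a block 60 mm wide with an arrow tip on a red bracket 173 to 220 mm out, 65 mm high. Opposite (+x) stands a grey clamp block, 48 mm high, out to 218 mm.
- turret: Turning steel disc of the carousel, 340 mm across, top face 62 mm above the bench; origin on its axis at bench level. Four wedge-shaped stations 90 degrees apart: the one on its own -x axis is the empty seat, the others hold fixed blue trays like the loose one (handle tops 143 mm above the bench). When its yaw equals the carousel's, the empty seat is at the pointer.
- post (a point): Top centre of one of four equal black upright push posts on the disc, this one at 45 degrees from the turret's +x axis, the others 90 degrees apart, all 150 mm from the axis. Each is 24 mm in diameter, its sleeve from 74 to 140 mm above the bench; 50 mm free between a post and the trays beside it.
- hub (a point): Top centre of the disc's hub, on the axis, 82 mm above the bench. The disc turns either way without end. A sprung detent holds it every 90 degrees, with a station at the pointer: a sideways push of about 6 N on a post leaves it; the pull fades to nothing half way (45 degrees), past which the spring draws the disc on into the next position by itself within about 1 s.
- seat (a point): Centre of the floor of the empty seat, 98 mm from the carousel's axis, 65 mm above the bench; axes as the turret's. A bare aluminium wedge-shaped tray: inside 102 mm long (along x), 106 mm wide at its outer (-x) end, 58 mm at its inner (+x) end, walls 18 mm high over the disc, flared lip to 24 mm. It leaves about 3 mm all round the tray.
- seat_tip (a point): Point on the seat floor's centre line 48 mm from its centre towards the carousel's axis, where the middle of the tray's narrow end belongs.
- loading_point (a point): Fixed point of the carousel base at the pointer, 98 mm from the axis, 65 mm above the bench, where seat must come.
- tray: Loose blue wedge-shaped tray with two steel tubes fixed in it, about 0.45 kg; origin at the centre of its underside. 96 mm long along x, 100 mm wide at its -x end, 52 mm at its +x (narrow) end, walls 36 mm high. Black handle bar along x above the middle: 14 mm wide, 64 mm long (centre 4 mm towards -x), 50 to 78 mm above the underside. Nested, its frame is that of seat.
- tray_tip (a point): Middle of the lower edge of the tray's narrow end, 48 mm from the tray's origin along its +x.
- grinder: Bystander: red and grey angle grinder lying down, 260 mm long, 65 mm high; origin under its middle.
- can: Bystander: green can standing up, 66 mm across, 120 mm high; origin under its centre.
- wrench: Bystander: steel wrench 180 mm long lying flat; origin under its middle.
- square_tube: Bystander: dark square steel tube offcut standing up, 50 x 50 x 100 mm; origin under its centre.
Not all that is in view belongs to the job. Of the things like the tray, leave any that is pink; of the rest the larger one is meant.

How it is judged:
By the outcome, as a careful person would: the job done as asked, in the order asked, and still so for the second after the job is handed in, with the robot touching nothing.
It also fails if it takes over 72 s, if anything falls off the work surface, if the arm or the gripper's body presses on something with over 40 N, if the wrist force passes 120 N, or if a joint passes its speed limit or range.

## Working session

There is one attempt and no reset: what is moved stays moved. The work goes in short steps, Python scripts to look and compute and a tool call to move; the robot and the scene stay as the last step left them, time stands still between calls to the robot, and variables do not carry over. Pictures are saved under pics/ and viewed, about 8 in all and at most 12, crops included, and the job is handed in when it is done.

Besides the shell and the picture viewer there is one more tool, called after "Request:" in YAML: its name, and indented under it one key for each argument. jog_arm: Moves the arm, as the interface text tells. Scaled input: -1 to 1 covers 0.3 m each way for a shift and 2 pi rad each way for a turn. Its arguments: {"type":"object","properties":{"commands":{"type":"string"},"force":{"type":"number"}},"required":["commands"]}

```bash
mkdir -p pics; ls
cat > h.py <<'E'
import numpy as np,cv2
from cell import status,viewer,arm
def grab(n,fn=None):
    d=viewer.get_image(n)
    if fn: cv2.imwrite('pics/'+fn,d['pixels'][:,:,::-1])
    return d
def pts(d):
    z=d['z_map'];K=d['camera_matrix'];v,u=np.mgrid[:400,:640]
    P=np.stack([(u-K[0,2])/K[0,0]*z,(v-K[1,2])/K[1,1]*z,z],-1)
    return (P-d['t'])@d['R']   # R^T (P-t)
E
python3 - <<'E'
from h import *
s=status.observe();print({k:np.round(v,3) for k,v in s.items()})
for n in('top','scene'):
    d=grab(n,n+'0.png');np.savez(n+'0.npz',**d);print(n,d['camera_matrix'][0,0],-d['R'].T@d['t'])
E
```

```text
pics
{'clock': np.float64(0.0), 'joints': array([ 1.167,  0.435,  0.025,  1.574, -0.012,  1.134, -0.075]), 'dq': array([ 0.001, -0.001, -0.   , -0.   , -0.001,  0.002,  0.002]), 'joint_efforts': array([ 0.0000e+00, -6.6785e+01,  9.8500e-01, -3.1446e+01, -6.1000e-02,
        4.3000e-02,  0.0000e+00]), 'position': array([ 0.185, -0.596,  0.226]), 'ee_rot': array([-2.528e+00,  1.863e+00,  2.000e-03]), 'force': array([ 0.442, -0.689,  0.304]), 'ft_torque': array([-0.009,  0.03 ,  0.081]), 'width': np.float64(1.002)}
top 407.7355376617292 [ 0.35507436 -0.02984274  1.41845874]
scene 513.1838013825077 [ 1.31365158 -1.19021235  1.14774949]
```

View pics/top0.png

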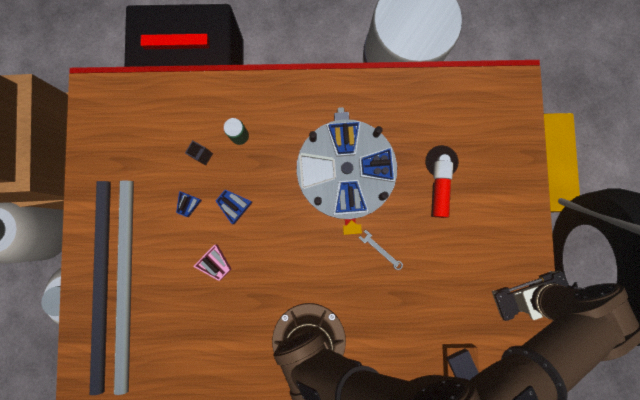

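View pics/scene0.png

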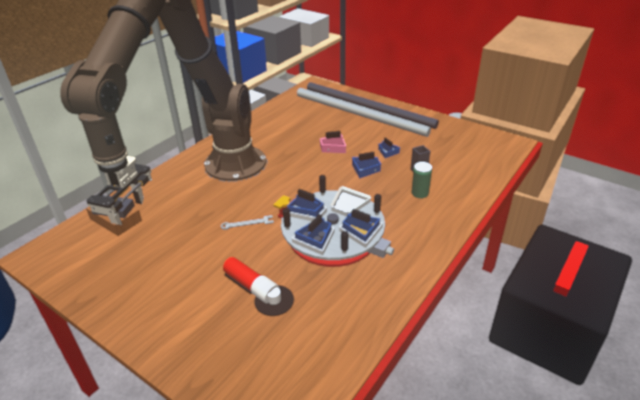

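Top view: three tray-like things: the small blue at (187,204), the larger blue at (233,206) and a pink one at (213,262). The larger blue fits, since pink is excluded and the other blue is smaller. The carousel hub is at (347,168), the pointer at (352,227), and the empty seat at (317,170). The seat therefore needs about +90° of turn (counter-clockwise).

Run:
```python
from h import *
d=dict(np.load('top0.npz'));im=d['pixels'];P=pts(d)
cv2.imwrite('pics/crop.png',cv2.resize(im[90:290,160:420,::-1],None,fx=3,fy=3,interpolation=cv2.INTER_CUBIC))
def ray(u,v,z):
    K=d['camera_matrix'];r=d['R'].T@np.array([(u-K[0,2])/K[0,0],(v-K[1,2])/K[1,1],1]);c=-d['R'].T@d['t'];return (c+r*(z-c[2])/r[2])[:2]
hsv=cv2.cvtColor(im,cv2.COLOR_RGB2HSV)
def comps(m,mn):
    n,l,s,c=cv2.connectedComponentsWithStats(m.astype(np.uint8));return [(c[i],s[i,4],l==i) for i in range(1,n) if s[i,4]>=mn]
for nm,m in (('blue',(hsv[...,0]>100)&(hsv[...,0]<130)&(hsv[...,1]>120)),('yellow',(hsv[...,0]>18)&(hsv[...,0]<32)&(hsv[...,1]>180)&(hsv[...,2]>120)),('green',(hsv[...,0]>60)&(hsv[...,0]<95)&(hsv[...,1]>60))):
    for c,a,l in comps(m,30): print(nm,np.round(c),a,np.round(np.median(P[l],0),3))
# posts, hub by height
sub=np.zeros((400,640),bool);sub[110:225,290:405]=1
m=sub&(P[...,2]>.118)&(P[...,2]<.16)
for c,a,l in comps(m,8): print('high',np.round(c,1),a,np.round(P[l].mean(0),3),ray(*c,.140).round(3))
m=sub&(P[...,2]>.05)&(P[...,2]<.075)&(np.hypot(*(P[...,:2]-P[168,347,:2]).transpose(2,0,1))<.19)
pp=cv2.findContours(m.astype(np.uint8),0,1)[0];k=max(pp,key=cv2.contourArea)
(c,r)=cv2.minEnclosingCircle(k);print('disc',c,r,ray(*c,.062))
e=cv2.fitEllipse(cv2.convexHull(k));print(e,ray(*e[0],.062))
print('hubz',P[168,347])
```

```text
blue [341. 140.] 250 [ 0.657 -0.122  0.076]
blue [355. 131.] 35 [ 0.699 -0.168  0.074]
blue [377. 165.] 404 [ 0.578 -0.235  0.077]
blue [349. 197.] 312 [ 0.472 -0.138  0.073]
blue [232. 205.] 280 [0.468 0.259 0.01 ]
blue [188. 205.] 130 [0.465 0.411 0.009]
yellow [561. 158.] 2686 [ 0.715 -1.265 -0.6  ]
yellow [337. 135.] 31 [ 0.684 -0.107  0.089]
yellow [350. 136.] 43 [ 0.68  -0.15   0.089]
yellow [352. 229.] 189 [ 0.372 -0.15   0.065]
high [345.4 133.1] 101 [ 0.676 -0.131  0.141] [ 0.676 -0.131]
high [378.1 129.7] 53 [ 0.686 -0.236  0.137] [ 0.686 -0.235]
high [312.5 134.7] 52 [ 0.674 -0.025  0.137] [ 0.673 -0.025]
high [380.1 162.1] 105 [ 0.581 -0.239  0.14 ] [ 0.581 -0.238]
high [350.8 196.2] 99 [ 0.474 -0.143  0.141] [ 0.474 -0.143]
high [384.2 195.1] 50 [ 0.476 -0.248  0.138] [ 0.475 -0.248]
high [317.6 200.2] 46 [ 0.463 -0.038  0.138] [ 0.463 -0.038]
disc (346.4042663574219, 167.25625610351562) 51.28119659423828 [ 0.57882791 -0.13737318]
((346.43402099609375, 168.40272521972656), (99.91585540771484, 100.55479431152344), 155.37127685546875) [ 0.574929   -0.13737954]
hubz [ 0.57269947 -0.13755073  0.08386767]
```

View pics/crop.png

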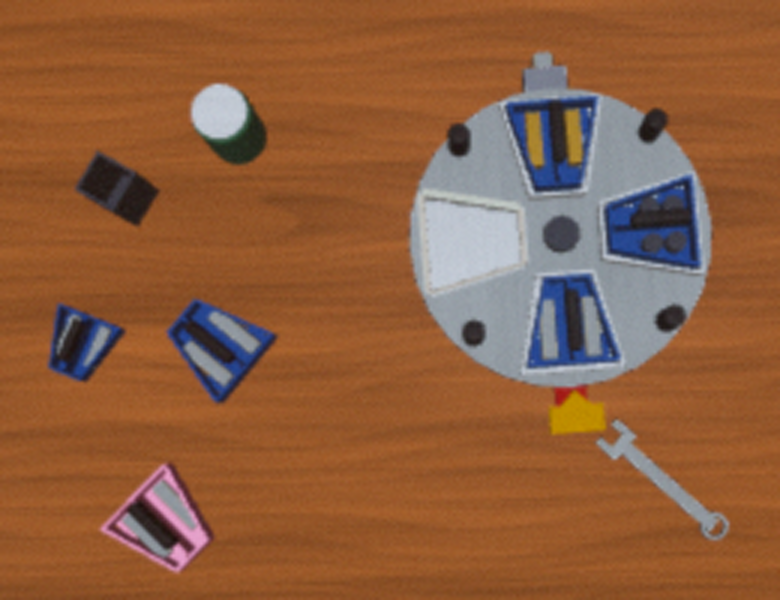

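The crop shows the larger blue tray at crop (222,350), with two steel tubes and its narrow end to the upper left. The post at (0.463,-0.038) is the one to push, since only the empty seat lies behind it. I'm moving there with the jaws shut.

Request:
jog_arm:
  commands: "1 0.069 0.13 0 0 0 0.003;1 0.069 0.13 0 0 0 0.003;1 0.069 0.13 0 0 0 0.003;1 0.069 0.13 0 0 0 0.003;1 0.069 0.13 0 0 0 0.003"
  force: 20

```text
clock: 0.6
position: [0.289, -0.4001, 0.2265]
ee_rot: [-2.615, 1.741, 0.001]
force: [0.9, -0.7, -0.2]
width: 0.618
```

Request:
jog_arm:
  commands: "1 0.069 0.13 0 0 0 0.003;1 0.069 0.13 0 0 0 0.003;1 0.069 0.13 0 0 0 0.003;1 0.069 0.13 0 0 0 0.003;1 0.069 0.13 0 0 0 0.003"

```text
clock: 1.1
position: [0.3925, -0.2053, 0.2267]
ee_rot: [2.694, -1.616, -0.0]
force: [1.0, 0.3, 0.4]
width: 0.179
```

Request:
jog_arm:
  commands: "1 0.069 0.13 0 0 0 0.003;1 0.069 0.13 0 0 0 0.003;1 0.069 0.13 0 0 0 0.003;1 0.069 0.13 0 0 0 0.003;1 0.069 0.13 0 0 0 0.003"

```text
clock: 1.6
position: [0.496, -0.0104, 0.2266]
ee_rot: [2.767, -1.488, -0.0]
force: [0.4, -0.2, 0.7]
width: 0.008
```

Request:
jog_arm:
  commands: "1 0 0 -0.14 0 0 0;1 0 0 -0.14 0 0 0;1 0 0 -0.14 0 0 0;1 0 0 0 0 0 0;1 0 0 0 0 0 0"

```text
clock: 2.1
position: [0.4954, -0.0119, 0.1011]
ee_rot: [2.766, -1.488, -0.002]
force: [-0.3, 0.5, 0.6]
width: 0.003
```

```bash
python3 -c "
import numpy as np
C=np.array([.5745,-.1365]);a=np.radians(np.arange(122,188,4.));p=C+.152*np.c_[np.cos(a),np.sin(a)]
print(np.c_[np.degrees(a),p,np.vstack([[0,0],np.diff(p,axis=0)/.3])].round(3))"
```

```text
[[ 1.22e+02  4.94e-01 -8.00e-03  0.00e+00  0.00e+00]
 [ 1.26e+02  4.85e-01 -1.40e-02 -2.90e-02 -2.00e-02]
 [ 1.30e+02  4.77e-01 -2.00e-02 -2.80e-02 -2.20e-02]
 [ 1.34e+02  4.69e-01 -2.70e-02 -2.60e-02 -2.40e-02]
 [ 1.38e+02  4.62e-01 -3.50e-02 -2.50e-02 -2.50e-02]
 [ 1.42e+02  4.55e-01 -4.30e-02 -2.30e-02 -2.70e-02]
 [ 1.46e+02  4.48e-01 -5.20e-02 -2.10e-02 -2.90e-02]
 [ 1.50e+02  4.43e-01 -6.10e-02 -1.90e-02 -3.00e-02]
 [ 1.54e+02  4.38e-01 -7.00e-02 -1.70e-02 -3.10e-02]
 [ 1.58e+02  4.34e-01 -8.00e-02 -1.40e-02 -3.20e-02]
 [ 1.62e+02  4.30e-01 -9.00e-02 -1.20e-02 -3.30e-02]
 [ 1.66e+02  4.27e-01 -1.00e-01 -1.00e-02 -3.40e-02]
 [ 1.70e+02  4.25e-01 -1.10e-01 -7.00e-03 -3.50e-02]
 [ 1.74e+02  4.23e-01 -1.21e-01 -5.00e-03 -3.50e-02]
 [ 1.78e+02  4.23e-01 -1.31e-01 -2.00e-03 -3.50e-02]
 [ 1.82e+02  4.23e-01 -1.42e-01  0.00e+00 -3.50e-02]
 [ 1.86e+02  4.23e-01 -1.52e-01  2.00e-03 -3.50e-02]]
```

Request:
jog_arm:
  commands: "1 -0.029 -0.018 0 0 0 0.011;1 -0.028 -0.02 0 0 0 0.011;1 -0.026 -0.022 0 0 0 0.011;1 -0.025 -0.025 0 0 0 0.011;1 -0.023 -0.027 0 0 0 0.011"

```text
clock: 2.6
position: [0.4593, -0.0443, 0.1037]
ee_rot: [-2.98, 0.984, -0.01]
force: [3.9, 5.1, -5.0]
width: 0.0
```

Request:
jog_arm:
  commands: "1 -0.021 -0.029 0 0 0 0.011;1 -0.019 -0.03 0 0 0 0.011;1 -0.017 -0.031 0 0 0 0.011;1 -0.014 -0.032 0 0 0 0.011;1 -0.012 -0.033 0 0 0 0.011"

```text
clock: 3.1
position: [0.4338, -0.0916, 0.1036]
ee_rot: [-3.107, 0.458, -0.009]
force: [2.1, 4.0, -0.3]
width: 0.003
```

Request:
jog_arm:
  commands: "1 -0.01 -0.034 0 0 0 0.011;1 -0.007 -0.035 0 0 0 0.011;1 -0.005 -0.035 0 0 0 0.011;1 -0.002 -0.035 0 0 0 0.011;1 0 -0.035 0 0 0 0.011"

```text
clock: 3.6
position: [0.4265, -0.1451, 0.1036]
ee_rot: [3.138, 0.082, 0.008]
force: [0.6, 0.4, 0.8]
width: 0.007
```

Request:
jog_arm:
  commands: "1 0 -0.035 0 0 0 0;1 0 0 0 0 0 0;1 0 0.05 0.15 0 0 0;-1 0 0.1 0.15 0 0 0;-1 0 0.15 0.15 0 0 0"

```text
clock: 4.1
position: [0.4245, -0.0761, 0.2254]
ee_rot: [3.14, 0.071, 0.003]
force: [1.4, -0.8, -0.4]
width: 0.131
```

Request:
jog_arm:
  commands: "-1 0 0.15 0.1 0 0 0;-1 0 0.15 0.1 0 0 0;-1 0 0.15 0.1 0 0 0;-1 0 0.15 0 0 0 0;-1 0 0.15 0 0 0 0"

```text
clock: 4.6
position: [0.4241, 0.1404, 0.3078]
ee_rot: [3.14, 0.074, 0.005]
force: [1.2, -0.7, -0.0]
width: 0.567
```

```bash
cat >> h.py <<'E'
def ray(d,u,v,z):
    K=d['camera_matrix'];r=d['R'].T@np.array([(u-K[0,2])/K[0,0],(v-K[1,2])/K[1,1],1]);c=-d['R'].T@d['t'];return (c+r*(z-c[2])/r[2])[:2]
def comps(m,mn):
    n,l,s,c=cv2.connectedComponentsWithStats(m.astype(np.uint8));return [(c[i],s[i,4],l==i) for i in range(1,n) if s[i,4]>=mn]
def carousel(d):
    P=pts(d);C=np.array([.5745,-.1365]);r=np.hypot(P[...,0]-C[0],P[...,1]-C[1])
    for c,a,l in comps((r<.19)&(P[...,2]>.118)&(P[...,2]<.16),8):
        p=ray(d,*c,.14)-C;print('post/handle r %.3f ang %.1f a %d'%(np.hypot(*p),np.degrees(np.arctan2(p[1],p[0]))%360,a), (p+C).round(3))
E
python3 - <<'E'
from h import *
d=grab('top','top1.png');carousel(d)
d0=d
# tray: pixels by height near start estimate
P=pts(d);im=d['pixels'];hsv=cv2.cvtColor(im,cv2.COLOR_RGB2HSV)
near=(np.hypot(P[...,0]-.468,P[...,1]-.255)<.085)
m=near&(P[...,2]>.066)&(P[...,2]<.1);l=P[m];print('handle n',m.sum(),l.mean(0).round(4))
v,u=np.where(m);R=cv2.minAreaRect(np.c_[u,v].astype(np.float32));b=np.array([ray(d,*q,.078) for q in cv2.boxPoints(R)]);print('handle box',b.round(3))
m=near&(P[...,2]>.027)&(P[...,2]<.046);m2=near&(P[...,2]>.003)
k=max(cv2.findContours(m2.astype(np.uint8),0,1)[0],key=cv2.contourArea);h=cv2.convexHull(k);ap=cv2.approxPolyDP(h,4,True)[:,0];print('outline',[ray(d,*q,.036).round(3) for q in ap])
w=grab('wrist','wrist1.png')
a=cv2.resize(im[120:260,180:420,::-1],None,fx=2.6,fy=2.6);cv2.imwrite('pics/c2.png',a)
E
```

```text
post/handle r 0.102 ang 3.4 a 101 [ 0.676 -0.131]
post/handle r 0.149 ang 318.3 a 51 [ 0.685 -0.235]
post/handle r 0.148 ang 48.6 a 55 [ 0.673 -0.025]
post/handle r 0.102 ang 273.5 a 108 [ 0.581 -0.238]
post/handle r 0.100 ang 93.6 a 107 [ 0.568 -0.036]
post/handle r 0.149 ang 228.3 a 51 [ 0.475 -0.248]
post/handle r 0.149 ang 138.7 a 46 [ 0.462 -0.038]
handle n 0 [nan nan nan]
handle box [[1.181 1.048]
 [1.181 1.048]
 [1.181 1.048]
 [1.181 1.048]]
outline [array([0.541, 0.359]), array([0.47 , 0.409]), array([0.511, 0.42 ])]<stdin>:7: RuntimeWarning: Mean of empty slice.
  ret = um.true_divide(
```

View pics/c2.png

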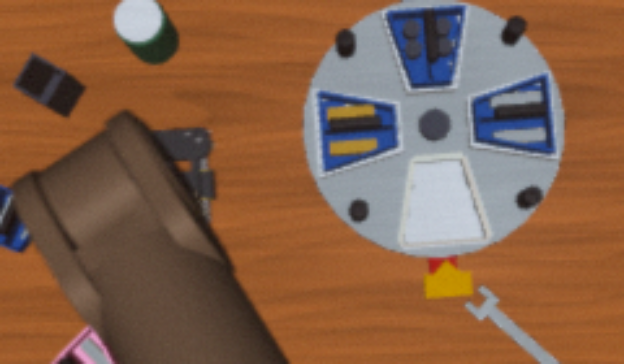

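The carousel has clicked home: the empty seat at crop (445,205) is at the pointer, and the posts sit at the same detent angles as before. The arm hides the tray from the top camera, so I'll use the first picture plus the wrist view.

```bash
cat > tray.py <<'E'
from h import *
def tray(d,c0,rad=.085,zb=0.):
    P=pts(d);r=np.hypot(P[...,0]-c0[0],P[...,1]-c0[1])
    m=(r<rad)&(P[...,2]>zb+.062)&(P[...,2]<zb+.1);v,u=np.where(m)
    if m.sum()>10:
        q=np.array([ray(d,*x,zb+.078) for x in zip(u,v)]);c,sz,a=cv2.minAreaRect(q.astype(np.float32))
        w=np.linalg.eigh(np.cov(q.T))[1][:,1];print('handle n',m.sum(),'c',q.mean(0).round(4),np.round(c,4),'size',np.round(sz,3),'yaw',np.degrees(np.arctan2(w[1],w[0])).round(1),'z',np.median(P[m][:,2]).round(3))
    hsv=cv2.cvtColor(d['pixels'],cv2.COLOR_RGB2HSV)
    b=(r<rad)&(P[...,2]>zb+.026)&(P[...,2]<zb+.05)&(hsv[...,0]>95)&(hsv[...,0]<135)&(hsv[...,1]>90)
    v,u=np.where(b)
    if len(u)>10:
        q=P[b][:,:2];h=cv2.convexHull(q.astype(np.float32));ap=h
        for e in np.arange(.003,.03,.001):
            ap=cv2.approxPolyDP(h,e,True)
            if len(ap)<=4: break
        ap=ap[:,0];print('rim corners',ap.round(3).tolist(),'sides',np.linalg.norm(ap-np.roll(ap,-1,0),axis=1).round(3))
E
python3 - <<'E'
from tray import *
tray(dict(np.load('top0.npz')),(.468,.257));
tray(dict(np.load('scene0.npz')),(.468,.257));
w=grab('wrist','wrist2.png');np.savez('w.npz',**w);tray(w,(.468,.257))
E
```

```text
handle n 87 c [0.4623 0.2528] [0.4626 0.2531] size [0.064 0.014] yaw 50.3 z 0.077
rim corners [[0.5109999775886536, 0.2759999930858612], [0.4740000069141388, 0.3059999942779541], [0.39899998903274536, 0.2529999911785126], [0.4729999899864197, 0.19099999964237213]] sides [0.048 0.093 0.096 0.093]
handle n 81 c [0.4676 0.2435] [0.4693 0.2433] size [0.066 0.039] yaw 57.2 z 0.073
rim corners [[0.5070000290870667, 0.2750000059604645], [0.4950000047683716, 0.289000004529953], [0.4059999883174896, 0.2460000067949295], [0.4740000069141388, 0.1889999955892563]] sides [0.019 0.099 0.089 0.092]
handle n 711 c [0.4622 0.2548] [0.462  0.2546] size [0.063 0.014] yaw 49.7 z 0.077
rim corners [[0.5139999985694885, 0.2770000100135803], [0.47600001096725464, 0.3089999854564667], [0.39800000190734863, 0.25200000405311584], [0.47200000286102295, 0.1899999976158142]] sides [0.049 0.097 0.096 0.097]
```

View pics/wrist1.png

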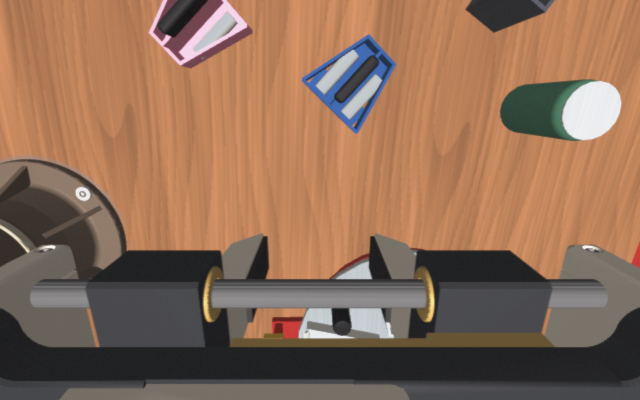

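The wrist view shows the larger blue tray at (350,80), clear of everything else. Top and wrist agree: the handle centre is about (0.462,0.254) with yaw 50°, and the rim sides 49/97/96/97 mm fit the description. I'll approach with jaw yaw -40°.

Request:
jog_arm:
  commands: "-1 0.027 0.078 -0.06 0 0 -0.02;-1 0.027 0.078 -0.06 0 0 -0.02;-1 0.027 0.078 -0.1 0 0 -0.02;-1 0.027 0.078 -0.1 0 0 -0.02;-1 0.027 0.078 -0.1 0 0 -0.02"

```text
clock: 5.25
position: [0.4655, 0.2547, 0.179]
ee_rot: [3.006, -0.909, 0.001]
force: [0.2, -1.7, 0.7]
width: 0.996
```

Request:
jog_arm:
  commands: "-1 0 0 -0.05 0 0 -0.0186;-1 0 0 -0.05 0 0 0;-1 0 0 0 0 0 0;-1 0 0 0 0 0 0;-1 0 0 0 0 0 0"

```text
clock: 5.75
position: [0.4654, 0.2549, 0.151]
ee_rot: [-2.952, 1.072, -0.002]
force: [-1.1, -0.2, 0.1]
width: 1.0
```

Run:
```python
from tray import *
w=grab('wrist','wrist3.png');tray(w,(.468,.257))
P=pts(w);m=np.hypot(P[...,0]-.4647,P[...,1]-.2575)<.03
print(np.percentile(P[m][:,2],[50,70,80,90,99]).round(3)); s=status.observe();print(s['position'],s['ee_rot'],s['joints'].round(2))
```

```text
handle n 1386 c [0.465  0.2575] [0.4645 0.2566] size [0.064 0.013] yaw 49.6 z 0.077
rim corners [[0.5139999985694885, 0.27900001406669617], [0.47699999809265137, 0.3100000023841858], [0.39800000190734863, 0.2529999911785126], [0.47099998593330383, 0.19099999964237213]] sides [0.049 0.097 0.096 0.098]
[0.252 0.257 0.259 0.261 0.263]
[0.46542884 0.25500982 0.15103646] [-2.95192221e+00  1.07191102e+00 -2.09123196e-03] [-0.09  0.45 -0.69  1.86  0.35  0.95 -1.63]
```

View pics/wrist3.png

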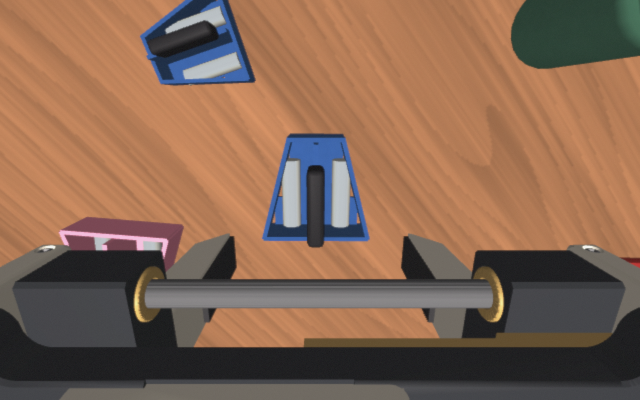

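The handle at (316,205) lies on the jaws' centre line, within 2 mm. I'll descend and grip.

Request:
jog_arm:
  commands: "-1 0 0.008 -0.11 0 0 -0.001;-1 0 0 -0.11 0 0 0;-1 0 0 -0.08 0 0 0;-1 0 0 -0.04 0 0 0;-1 0 0 0 0 0 0"

```text
clock: 6.3
position: [0.4644, 0.2571, 0.0473]
ee_rot: [2.949, -1.08, -0.002]
force: [-0.2, 0.5, 0.6]
width: 1.001
```

Request:
jog_arm:
  commands: "1 0 0 0 0 0 0;1 0 0 0 0 0 0;1 0 0 0 0 0 0;1 0 0 0 0 0 0;1 0 0 0 0 0 0"
  force: 35

```text
clock: 6.8
position: [0.465, 0.2576, 0.0483]
ee_rot: [-2.95, 1.08, -0.001]
force: [0.5, 0.4, -0.2]
width: 0.615
```

Request:
jog_arm:
  commands: "1 0 0 0 0 0 0;1 0 0 0 0 0 0;1 0 0 0 0 0 0;1 0 0 0 0 0 0;1 0 0 0 0 0 0"

```text
clock: 7.3
position: [0.4647, 0.2575, 0.0479]
ee_rot: [2.95, -1.08, -0.0]
force: [-0.3, -0.0, -0.3]
width: 0.18
```

Request:
jog_arm:
  commands: "1 0 0 0 0 0 0;1 0 0 0 0 0 0;1 0 0 0 0 0 0;1 0 0 0.05 0 0 0;1 0 0 0.1 0 0 0"

```text
clock: 7.8
position: [0.4632, 0.2562, 0.0921]
ee_rot: [2.946, -1.079, -0.005]
force: [0.6, -0.1, -4.1]
width: 0.149
```

Request:
jog_arm:
  commands: "1 0 0 0.12 0 0 0;1 0 0 0.12 0 0 0;1 0 0 0.12 0 0 0;1 0 0 0.1 0 0 0;1 0 0 0 0 0 0"

```text
clock: 8.3
position: [0.466, 0.2592, 0.2357]
ee_rot: [-2.945, 1.078, -0.007]
force: [0.3, 0.9, -3.4]
width: 0.148
```

Gripped at width 0.148 (14 mm) and carrying the tray's weight. I'll carry it to above the seat while turning it about -46.5°.

Request:
jog_arm:
  commands: "1 0.004 -0.07 0 0 0 -0.0128;1 0.004 -0.13 0 0 0 -0.0128;1 0.004 -0.13 0 0 0 -0.0128;1 0.004 -0.13 0 0 0 -0.0128;1 0.004 -0.13 0 0 0 -0.0128"

```text
clock: 8.8
position: [0.4696, 0.0787, 0.2302]
ee_rot: [2.671, -1.651, -0.002]
force: [0.7, 0.5, -4.8]
width: 0.15
```

Request:
jog_arm:
  commands: "1 0.004 -0.13 0 0 0 -0.0128;1 0.004 -0.13 0 0 0 -0.0128;1 0.004 -0.13 0 0 0 -0.0128;1 0.004 -0.13 0 0 0 -0.0128;1 0.004 -0.13 0 0 0 -0.0128"

```text
clock: 9.3
position: [0.4755, -0.1159, 0.2303]
ee_rot: [2.288, -2.152, -0.002]
force: [0.2, 1.1, -2.8]
width: 0.149
```

Request:
jog_arm:
  commands: "1 0 -0.08 0 0 0 0;1 0 -0.013 0 0 0 0;1 0 0 0 0 0 0;1 0 0 0 0 0 0;1 0 0 0 0 0 0"

```text
clock: 9.8
position: [0.4767, -0.1408, 0.2308]
ee_rot: [-2.294, 2.146, 0.001]
force: [0.7, -0.3, -3.6]
width: 0.152
```

Run:
```python
from tray import *
s=status.observe();print(s['position'].round(4),s['ee_rot'].round(3),s['joints'].round(2));e=s['ee_rot'];print('yaw',2*np.degrees(np.arctan2(e[1],e[0])))
w=grab('wrist','wrist4.png');np.savez('w4.npz',**w);tray(w,s['position'],zb=s['position'][2]-.048)
t=grab('top','top4.png');np.savez('t4.npz',**t);c=np.load('scene0.npz');sc=grab('scene','scene4.png');np.savez('s4.npz',**sc)
```

```text
[ 0.4767 -0.1408  0.2308] [-2.294e+00  2.146e+00  1.000e-03] [ 0.52  0.26 -0.42  1.84  0.12  1.06 -1.45]
yaw 273.8266068537382
handle n 4111 c [ 0.483  -0.1403] [ 0.4787 -0.1371] size [0.042 0.065] yaw -176.0 z 0.26
rim corners [[0.5270000100135803, -0.16200000047683716], [0.5230000019073486, -0.1120000034570694], [0.42899999022483826, -0.1340000033378601], [0.4749999940395355, -0.18000000715255737]] sides [0.049 0.096 0.065 0.054]
```

View pics/wrist4.png

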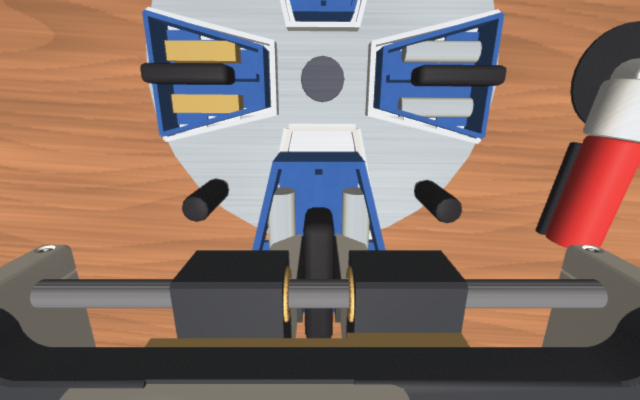

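The tray hangs above the seat with its narrow end towards the hub at (322,78), and the seat's inner edge shows at (320,140). I'll measure tray against hub in this same view, to cancel the calibration bias.

Run:
```python
from tray import *
w=dict(np.load('w4.npz'));im=w['pixels'];P=pts(w)
print('wrist');carousel(w)
g=cv2.cvtColor(im,cv2.COLOR_RGB2GRAY);m=np.zeros_like(g);m[45:112,290:355]=1
c,a,l=max(comps((g<130)&(m>0),200),key=lambda t:t[1]);print('hub',c,a,ray(w,*c,.082),'z',np.median(P[l][:,2]))
x=np.load('t4.npz');t=dict(x);print('top');carousel(t)
# seat inner lip: pixel white region ahead of tray
m=(P[...,2]>.075)&(P[...,2]<.095)&(g>215)&(P[...,0]<.57)&(P[...,0]>.45)&(abs(P[...,1]+.14)<.06)
v,u=np.where(m);print('lip n',len(u),P[m][:,:2].min(0),P[m][:,:2].max(0))
for y in np.arange(-.175,-.1,.008):
    q=P[m&(abs(P[...,1]-y)<.004)]; 
    if len(q)>3: print(round(y,3),q[:,0].max().round(4),end='; ')
# tray narrow-end top edge at z = rim
zb=.2308-.048;b=(P[...,2]>zb+.026)&(P[...,2]<zb+.045)&(P[...,0]>.49)&(abs(P[...,1]+.14)<.05)
for y in np.arange(-.16,-.11,.01):
    q=P[b&(abs(P[...,1]-y)<.005)]
    if len(q)>3: print('\ntray',round(y,3),np.percentile(q[:,0],98).round(4),end='')
q=P[b&(P[...,0]>.505)&(P[...,0]<.52)][:,1];print('\ntray y-range',q.min(),q.max(), 'rimz',np.median(P[b][:,2]))
```

```text
wrist
post/handle r 0.098 ang 93.4 a 1966 [ 0.569 -0.039]
post/handle r 0.100 ang 273.7 a 1933 [ 0.581 -0.237]
post/handle r 0.143 ang 138.7 a 830 [ 0.467 -0.042]
post/handle r 0.144 ang 228.8 a 835 [ 0.48  -0.245]
hub [322.03020355  78.5009849 ] 1523 [ 0.57554011 -0.13738619] z 0.08173436463297445
top
post/handle r 0.102 ang 3.3 a 101 [ 0.676 -0.131]
post/handle r 0.149 ang 318.4 a 52 [ 0.686 -0.235]
post/handle r 0.149 ang 48.6 a 53 [ 0.673 -0.025]
post/handle r 0.101 ang 93.6 a 107 [ 0.568 -0.036]
post/handle r 0.149 ang 138.8 a 47 [ 0.462 -0.038]
lip n 1280 [ 0.48260326 -0.19998432] [ 0.56988027 -0.08026821]
-0.175 0.5358; -0.167 0.5375; -0.159 0.537; -0.151 0.5365; -0.143 0.5359; -0.135 0.5354; -0.127 0.5349; -0.119 0.5343; -0.111 0.5337; -0.103 0.5295; 
tray -0.16 0.5266
tray -0.15 0.5262
tray -0.14 0.5256
tray -0.13 0.5248
tray -0.12 0.5241
tray y-range -0.16955853207658425 -0.10880554228604385 rimz 0.21856787415657492
```

Tray and seat edges agree to 0.3°. The tray needs about -2 mm in y. I'll lower it to just above the lip, then go slowly.

Request:
jog_arm:
  commands: "1 0 -0.007 -0.08 0 0 0;1 0 0 -0.1 0 0 0;1 0 0 -0.07 0 0 0;1 0 0 -0.03 0 0 0;1 0 0 0 0 0 0"

```text
clock: 10.45
position: [0.4762, -0.144, 0.1461]
ee_rot: [2.292, -2.147, -0.003]
force: [-0.2, 0.7, -4.1]
width: 0.149
```

Request:
jog_arm:
  commands: "1 0 0 -0.015 0 0 0;1 0 0 -0.015 0 0 0;1 0 0 -0.015 0 0 0;1 0 0 0 0 0 0;1 0 0 0 0 0 0"

```text
clock: 10.95
position: [0.4768, -0.1445, 0.1335]
ee_rot: [-2.292, 2.149, -0.0]
force: [0.6, -0.5, -4.0]
width: 0.148
```

Run:
```python
from tray import *
s=status.observe();print(s['position'].round(4),s['force'].round(1),s['ft_torque'].round(2))
w=grab('wrist','wrist5.png');P=pts(w);carousel(w);print('hub')
sc=grab('scene');cv2.imwrite('pics/s5.png',cv2.resize(sc['pixels'][160:280,260:420,::-1],None,fx=4.5,fy=4.5,interpolation=cv2.INTER_CUBIC))
a=cv2.imread('pics/s5.png');b=cv2.imread('pics/wrist5.png')[60:270,160:480];b=cv2.resize(b,(720,472))
cv2.imwrite('pics/b5.png',b)
```

```text
[ 0.4768 -0.1445  0.1335] [ 0.6 -0.5 -4. ] [ 0.01 -0.04  0.01]
post/handle r 0.097 ang 93.6 a 5912 [ 0.568 -0.04 ]
post/handle r 0.099 ang 273.5 a 5849 [ 0.581 -0.235]
post/handle r 0.063 ang 185.1 a 2767 [ 0.512 -0.142]
post/handle r 0.138 ang 138.7 a 2053 [ 0.471 -0.045]
post/handle r 0.092 ang 175.9 a 507 [ 0.483 -0.13 ]
post/handle r 0.092 ang 193.6 a 503 [ 0.485 -0.158]
post/handle r 0.140 ang 229.0 a 1992 [ 0.483 -0.242]
hub
```

View pics/b5.png

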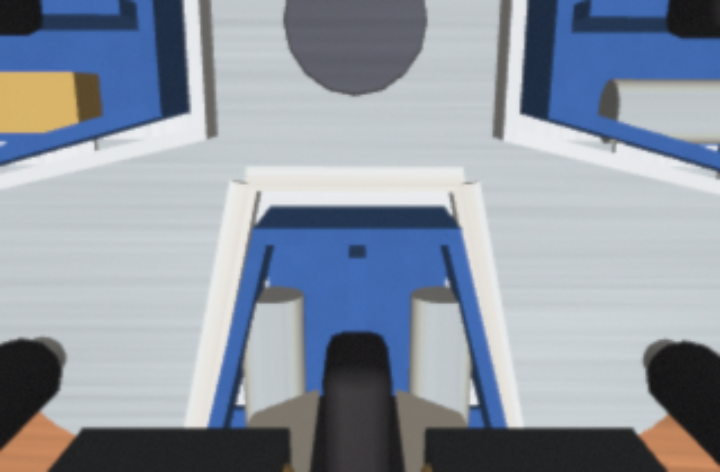

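The tray is centred in the seat lip: its narrow end spans columns 258-460 against 235-478 for the lip, with hub centre at 355. I'll set it down slowly.

Request:
jog_arm:
  commands: "1 0 0.001 -0.012 0 0 0;1 0 0 -0.012 0 0 0;1 0 0 -0.012 0 0 0;1 0 0 -0.012 0 0 0;1 0 0 0 0 0 0"

```text
clock: 11.55
position: [0.4763, -0.1441, 0.1183]
ee_rot: [2.292, -2.148, -0.001]
force: [-0.2, -0.5, -5.0]
width: 0.148
```

Request:
jog_arm:
  commands: "1 0 0 -0.007 0 0 0;1 0 0 -0.007 0 0 0;1 0 0 0 0 0 0;1 0 0 0 0 0 0;1 0 0 0 0 0 0"

```text
clock: 12.05
position: [0.4768, -0.1442, 0.1149]
ee_rot: [-2.292, 2.149, -0.0]
force: [-1.2, -0.3, -3.7]
width: 0.148
```

Request:
jog_arm:
  commands: "1 0 0 -0.004 0 0 0;1 0 0 -0.004 0 0 0;1 0 0 0 0 0 0;1 0 0 0 0 0 0;1 0 0 0 0 0 0"

```text
clock: 12.55
position: [0.4769, -0.1442, 0.1127]
ee_rot: [-2.292, 2.149, -0.001]
force: [-2.3, 0.9, 5.4]
width: 0.151
```

Contact comes at TCP z 0.1127, and nested depth should be 0.113. Releasing.

Request:
jog_arm:
  commands: "-0.2 0 0 0 0 0 0;-0.2 0 0 0 0 0 0;-0.2 0 0 0 0 0 0;-0.2 0 0 0 0 0 0;-0.2 0 0 0 0 0 0"

```text
clock: 13.05
position: [0.4768, -0.1441, 0.1124]
ee_rot: [-2.292, 2.149, -0.0]
force: [-0.4, -0.6, -0.5]
width: 0.538
```

Request:
jog_arm:
  commands: "-0.2 0 0 0.03 0 0 0;-0.2 0 0 0.08 0 0 0;-0.2 0 0 0.13 0 0 0;-0.2 0 0 0.13 0 0 0;-0.2 0 0 0.13 0 0 0"

```text
clock: 13.55
position: [0.4765, -0.1439, 0.2647]
ee_rot: [-2.292, 2.148, -0.0]
force: [0.7, -0.6, 0.0]
width: 0.603
```

Request:
jog_arm:
  commands: "-0.2 -0.03 0.12 0.07 0 0 0;-0.2 -0.03 0.15 0.07 0 0 0;-0.2 -0.03 0.15 0 0 0 0;-0.2 -0.03 0.15 0 0 0 0;-0.2 -0.03 0.15 0 0 0 0"

```text
clock: 14.05
position: [0.4311, 0.0732, 0.3053]
ee_rot: [-2.291, 2.148, -0.002]
force: [2.0, -0.4, 0.1]
width: 0.601
```

Request:
jog_arm:
  commands: "-0.2 -0.03 0.12 0 0 0 0;-0.2 0 0 0 0 0 0;-0.2 0 0 0 0 0 0;-0.2 0 0 0 0 0 0;-0.2 0 0 0 0 0 0"

```text
clock: 14.55
position: [0.4232, 0.1061, 0.3042]
ee_rot: [2.289, -2.151, 0.0]
force: [0.2, 0.0, -1.1]
width: 0.601
```

Run:
```python
from tray import *
s=status.observe();print(s['position'].round(4),s['force'].round(1),s['clock'])
t=grab('top','top6.png');carousel(t);tray(t,(.4767,-.1425),rad=.075,zb=.065)
sc=grab('scene','s6.png');P=pts(sc)
for nm,c in(('loose',183.4),('a',93.4),('b',3.4),('c',273.4)):
    for d in (t,sc):
        P=pts(d);a=np.radians(c);ax=np.array([np.cos(a),np.sin(a)]);q=P[...,:2]-[.5745,-.1365];r=q@ax;l=q@[-ax[1],ax[0]]
        m=(abs(l)<.012)&(r>.06)&(r<.15)&(P[...,2]>.125)&(P[...,2]<.16);p=P[m]
        print(nm,m.sum(),'handle z',np.median(p[:,2]).round(4),'tilt slope',np.polyfit(r[m],p[:,2],1)[0].round(3))
a=cv2.resize(t['pixels'][105:245,285:410,::-1],None,fx=4,fy=4,interpolation=cv2.INTER_CUBIC);cv2.imwrite('pics/t6.png',a)
```

```text
[0.4232 0.1061 0.3042] [ 0.2  0.  -1.1] 14.55
post/handle r 0.102 ang 3.3 a 99 [ 0.676 -0.131]
post/handle r 0.148 ang 318.5 a 52 [ 0.686 -0.235]
post/handle r 0.149 ang 48.6 a 53 [ 0.673 -0.025]
post/handle r 0.102 ang 273.5 a 109 [ 0.581 -0.238]
post/handle r 0.101 ang 93.6 a 107 [ 0.568 -0.036]
post/handle r 0.102 ang 184.0 a 99 [ 0.473 -0.144]
post/handle r 0.149 ang 228.5 a 48 [ 0.476 -0.248]
post/handle r 0.149 ang 138.8 a 45 [ 0.463 -0.039]
handle n 94 c [ 0.4726 -0.1437] [ 0.4737 -0.1437] size [0.063 0.015] yaw -176.2 z 0.142
rim corners [[0.5270000100135803, -0.16099999845027924], [0.5210000276565552, -0.11500000208616257], [0.4300000071525574, -0.09700000286102295], [0.4350000023841858, -0.19499999284744263]] sides [0.046 0.093 0.098 0.098]
loose 96 handle z 0.1424 tilt slope 0.014
loose 116 handle z 0.1389 tilt slope 0.024
a 99 handle z 0.142 tilt slope -0.008
a 93 handle z 0.1405 tilt slope 0.035
b 97 handle z 0.1415 tilt slope 0.03
b 138 handle z 0.1388 tilt slope -0.016
c 104 handle z 0.1414 tilt slope 0.022
c 118 handle z 0.1407 tilt slope -0.019
```

View pics/t6.png

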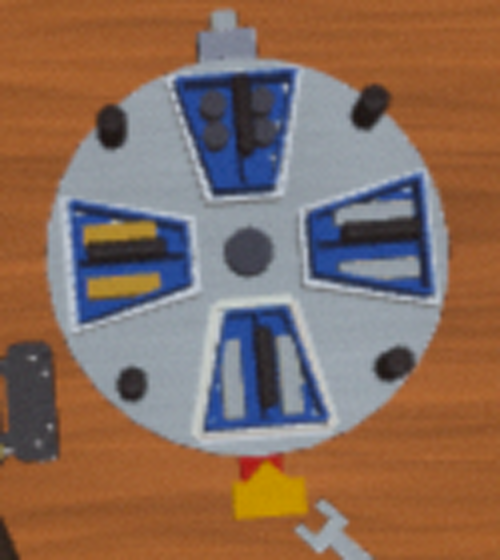

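The loose tray at crop (265,370) nests in the seat with an even rim. Its handle height (0.142 m) and slope match the fixed trays, and the detent angle is unchanged. Handing in.

```bash
python3 -c "
from cell import arm
print(arm.sign_off())"
```

```text
the job is handed in; nothing more can be done
None
```

The job is done and handed in; the robot's clock read 14.6 s at the last check. I pushed one post counter-clockwise past half way, and the disc clicked on by itself with the empty seat at the yellow pointer. I then picked up the larger blue tray by its handle, turned it about -46°, lowered it to gentle contact (about 9 N) and let go. The gripper is clear and touching nothing.

- **Carousel:** the posts are at the same detent angles as at the start, within about 0.4°.
- **Tray:** its handle top is at 0.142 m, against a nominal 0.143 m and 0.1415–0.142 m for the fixed trays in the same top view. Any tilt is within the noise seen on the fixed trays. The handle is centred about 1 mm from where it should be, and its yaw of about 3.8° compares with 3.4–3.6° for the seat.
- **Disagreement:** the scene camera read all handle heights 1–4 mm lower than the top camera, for the fixed trays as well. I took this as measurement noise.
- **Bystanders:** I never touched the other things on the bench, but I did not measure their positions again at the end.

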